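# Present a flow-field plate for contact-resistance testing

## Task

On the test stand, push the thin grooved plate flat against the black fence and along it until about 3 cm of it sticks out over the right-hand end of the ledge, so that a test clip can be put on its edge. Then push the hinged contact arm over so that its probe comes down on the plate. Only push with the fingers, do not pick the plate up, and leave the other things on the bench where they are.

Things in the scene. Friction and masses are not known exactly. Their poses are not given: they have to be found in the camera images.
- test_stand: contact-resistance test stand, heavy, does not move: an olive glass-epoxy ledge 260 mm long, 50 mm high, lane 80 mm wide, open at both ends and on the near side. Origin: on the bench (z = 0) under the middle of the lane. x: across the ledge, away from the robot; y: along the ledge to the left; z up; turned at most 0.35 rad from the world axes. Ledge top: z 0.050, x -0.042 to the fence, y -0.130 to +0.130
- ledge_end (a point): point on the ledge top at its free (right-hand) end, mid-lane: (0, -0.130, 0.050) in the stand's frame, axes as the stand's. The plate shall stick out past it, towards -y; nothing stands within 40 mm beyond it
- fence_mid (a point): middle of the foot of the fence's guiding face, (0.040, 0, 0.050) in the stand's frame, axes as the stand's. The fence is a straight black strip along the whole far side of the ledge, 16 mm wide, 8 mm above the ledge top
- plate_center (a point): centre (half-way up) of the thin loose steel flow-field plate, grooved on top, lying on the ledge: 80 mm (its x) by 130 mm (its y) by 5 mm, 0.24 to 0.39 kg. Its axes are roughly the stand's. It starts wholly on the ledge, 6 to 14 mm off the fence and up to 0.07 rad askew, its right edge 40 to 85 mm short of the free end
- plate_edge (a point): middle of the plate's right-hand 80 mm edge (the one that shall stick out), half-way up; 65 mm from the plate's centre along its -y
- contact_arm (a joint): angle (rad) of the hinged contact arm behind the fence. 0: level, probe resting on the plate; 1.8 to 2.0 at the start: leaning back, away from the robot, past upright (1.57). Hinge axis parallel to the stand's y. Slight friction (0.05 N m) holds it there; pushed over to below about 1.0 it sinks the rest by its weight (0.25 kg), damped, in about 1 s
- contact_pivot (a point): point on the arm's hinge axis, (0.078, -0.075, 0.080) in the stand's frame, axes as the stand's. The bracket round it is 26 x 28 mm and reaches 7 mm above the axis
- contact_grip (a point): middle of the black round grip at the arm's end, 17 mm dia., 50 mm long, 108 mm from the hinge axis (the arm ends at 133 mm). At joint value q the arm runs from the pivot along (-cos q, 0, sin q) in the stand's frame. The 25 mm probe stands under the arm 70 mm from the hinge
- cell: bolted flow cell standing upright, 88 x 96 x 92 mm, left of the stand; origin at the centre of its underside. To be left where it is
- bin: small blue open parts bin, 87 x 112 x 62 mm, left of the stand; origin at the centre of its underside. To be left where it is
- half_cell: half-assembled cell with studs, 109 x 166 x 63 mm, lying at the right; origin at the centre of its underside. To be left where it is
- thick_plate: thick square steel end plate with four corner holes, 92 x 92 x 11 mm, lying on the bench front right (not the thin plate of the task); origin at the centre of its underside. To be left where it is
- vial_a: glass sample vial with black cap, 27 mm dia., 50 mm high, near the right end of the stand; origin at the centre of its underside. To be left where it is
- vial_b: empty glass sample vial with black cap, 27 mm dia., 50 mm high, near the right end of the stand; origin at the centre of its underside. To be left where it is
- plate: the same thin plate as a whole; origin at the centre of its underside, axes as point plate_center
Not all that is in view belongs to the job. What is shaped like the plate but blue is not meant.

How it is judged:
By the outcome, as a careful person would: the job done as asked, in the order asked, and still so for the second after the job is handed in, with the robot touching nothing.
It also fails if it takes over 72 s, if anything falls off the work surface, if the arm or the gripper's body presses on something with over 40 N, if the wrist force passes 120 N, or if a joint passes its speed limit or range.

## Robot

A 6-joint arm with a two-finger parallel gripper is mounted at the origin on a cart in front of the work surface, level with it; the furniture and walls round the work are solid. World frame = base frame: x ahead of the robot, y to its left, z up, the work surface at z = 0. Lengths are in m, angles in rad, forces in N, time in s.
With the tool pointing down it reaches from about 0.425 to 0.95 m from the base axis. Payload 3.5 kg.
Tool frame: the origin (TCP) lies at the very end of the fingers, on their centre line; the grasp point (between the pads) lies ctrl.tcp_to_grasp behind it (ctrl.tcp_to_grasp is the distance from the TCP to the grasp point, in m); z points along the fingers, y is the line along which they close (so a half turn about z gives the same grasp; the last joint's range is limited). The gripper opens to 85 mm and grips with 20 to 120 N. Pads are 22 mm wide; open, the fingers measure 114 mm over their backs; the gripper's body (76 mm by 85 mm) begins 54 mm behind the grasp point. The pads swing forward as they close: fully open they stand 13 mm farther back than shut.
Start: joints at [-0.15, 0.286, 1.577, -0, 1.279, -0.15], TCP at [0.675, 0, 0.231] pointing down, gripper open.
Joint ranges: [-2.77, 2.77], [-0.9, 2.22], [0.21, 2.48], [-1.53, 4.67], [0.24, 2.81], [-2.84, 2.84]. Speed limits (rad/s): [2.79, 2.79, 3.14, 3.14, 3.14, 3.14].

## Interface

Orientations are given as a unit quaternion [x, y, z, w].
In Python, from plant import ctrl gives the robot as it stands.
- The arm moves only by the shell command python3 -m inch 'ROWS' [FORCE]. ROWS is JSON, a list of rows, each an object with "slide": the shift along the tool's x, y, z in cm, a list of three; "turn": the turn about the tool's z in rad; "grip": the finger opening in cm, from 0 to 8.54. A call has 1 to 20 rows; each row is the pose to reach, as a shift and turn from the pose commanded when the call began, along the tool's axes at that moment; what a row does not reach only later rows make up. A row lasts 1/10 s, in which the tool goes at most 50 mm and 8.59 degrees, less where a joint would pass 70% of its speed; a pose out of reach is approached as far as the arm can. A call with a gripper value outside its range is refused whole. The fingers move at their own pace and stop on an object; FORCE is the grip in N (left out, the last holds). Time passes only in rows, so rows that repeat a pose let the fingers close. It gives the time, the measured TCP pose, the force, the opening and the grip force at its end, in the units of the state.
- ctrl.get_state(): the state, without advancing time (a new reading comes with each control period).
- ctrl.read_camera(name): name is "scene" or "side" or "wrist"; returns (picture, depth): 400x640x3 uint8, red, green, blue; 400x640 float32, m along the optical axis (not along the pixel's ray), 0 where there is no reading.
- ctrl.camera_info(name): a dict with "K" (3x3 intrinsics, pixels), "D" ([k1, k2, p1, p2, k3] as OpenCV has them; the pictures are not rectified), "camera_from_world" (4x4, takes a point from world to camera coordinates); the wrist camera has in their place "T_tool_cam" (4x4, takes a point from camera to tool coordinates, whose origin is the TCP and whose axes are the flange's). Camera axes: x right, y down, z forward; pixel columns grow to the right and rows downward; lengths in m; the calibration is good to about 2 mm. A picture is of the moment at which its call begins: read the wrist's pose just before it. camera_info takes no time and is no camera call.
- ctrl.sign_off(): hands the job in; it is judged then, once.
The state is a dict: "time": time; "qpos": joint angles; "dq": joint speeds; "joint_efforts": joint torques, N m; "eef_pos": TCP position; "tcp_rot": TCP orientation; "contact_force": force on the tool from outside, world axes, zero at the start; "wrist_torque": the same for the moment, N m; "opening": opening from 0.0 (shut) to 1.0 (fully open); "finger_force": force on a finger pad.
Only numpy, scipy, OpenCV 4.12 (cv2) and the standard library are available. Lean on these libraries where they do the work, as an engineer would, in place of code of your own. Each camera call takes 0.05 s, during which the arm holds its last target. There are 200 camera calls.

## Working session

There is one attempt and no reset: what is moved stays moved. The work goes in short steps, Python scripts to look and compute and a shell command to move; the robot and the scene stay as the last step left them, time stands still between calls to the robot, and variables do not carry over. Pictures are saved under pics/ and viewed, at most 11 in all, crops included, and the job is handed in when it is done.

```bash
mkdir -p pics; ls; cat > h.py <<'E'
import numpy as np, cv2
from plant import ctrl
from scipy.spatial.transform import Rotation as R
def cam(name):
    s=ctrl.get_state(); i=ctrl.camera_info(name); im,d=ctrl.read_camera(name)
    K=np.array(i["K"]);D=np.array(i["D"])
    if name=="wrist":
        T=np.eye(4);T[:3,:3]=R.from_quat(s["tcp_rot"]).as_matrix();T[:3,3]=s["eef_pos"]
        W=T@np.array(i["T_tool_cam"])
    else: W=np.linalg.inv(np.array(i["camera_from_world"]))
    return im,d,K,D,W
def ray(uv,K,D,W):
    n=cv2.undistortPoints(np.array(uv,float).reshape(-1,1,2),K,D).reshape(-1,2)
    return np.c_[n,np.ones(len(n))]@W[:3,:3].T
def onz(uv,z,K,D,W):
    r=ray(uv,K,D,W); o=W[:3,3]; return o+r*((z-o[2])/r[:,2])[:,None]
def bydepth(uv,d,K,D,W):
    uv=np.array(uv); r=ray(uv,K,D,W); return W[:3,3]+r*d[uv[:,1].astype(int),uv[:,0].astype(int)][:,None]
def proj(P,K,D,W):
    C=np.linalg.inv(W); return cv2.projectPoints(np.array(P,float).reshape(-1,3),cv2.Rodrigues(C[:3,:3])[0],C[:3,3],K,D)[0].reshape(-1,2)
def save(n,im): cv2.imwrite(n,im[:,:,::-1])
E
python3 - <<'E'
from h import *
print(ctrl.get_state(), ctrl.tcp_to_grasp)
for n in("scene","wrist","side"):
    im,d,K,D,W=cam(n); save(f"pics/{n}0.png",im); np.savez(f"{n}0.npz",im=im,d=d,K=K,D=D,W=W); print(n,W.round(3).tolist())
E
```

```text
pics
{'time': 0.0, 'qpos': array([-1.49972974e-01,  2.87226102e-01,  1.57816039e+00, -2.09488609e-07,
        1.27857627e+00, -1.49991921e-01]), 'dq': array([ 2.46465979e-04, -3.19123240e-04, -1.01215490e-03,  2.02093827e-03,
        9.74799284e-05, -2.68727951e-04]), 'joint_efforts': array([-1.79628755e-04, -4.05981302e+01, -2.92628127e+01, -1.54224781e-04,
        5.81841552e-03,  3.74769741e-06]), 'eef_pos': array([6.74355446e-01, 1.45181697e-04, 2.29915861e-01]), 'tcp_rot': array([ 7.07099564e-01,  7.07113005e-01, -7.03424075e-04, -9.53700851e-04]), 'contact_force': array([ 0.34022338, -0.02266816,  0.02269092]), 'wrist_torque': array([-0.02727419, -0.00707212, -0.00752393]), 'finger_force': 0.0, 'opening': 1.0000442178072795} 0.0187
scene [[0.877, -0.221, 0.427, -0.01], [-0.48, -0.383, 0.789, -0.952], [-0.01, -0.897, -0.442, 0.618], [0.0, 0.0, 0.0, 1.0]]
wrist [[1.0, 0.001, -0.002, 0.674], [0.001, -0.961, -0.278, 0.071], [-0.002, 0.278, -0.961, 0.373], [0.0, 0.0, 0.0, 1.0]]
side [[-0.935, -0.24, 0.261, 0.026], [-0.354, 0.612, -0.707, 1.325], [0.01, -0.754, -0.657, 1.325], [0.0, 0.0, 0.0, 1.0]]
```

View pics/scene0.png

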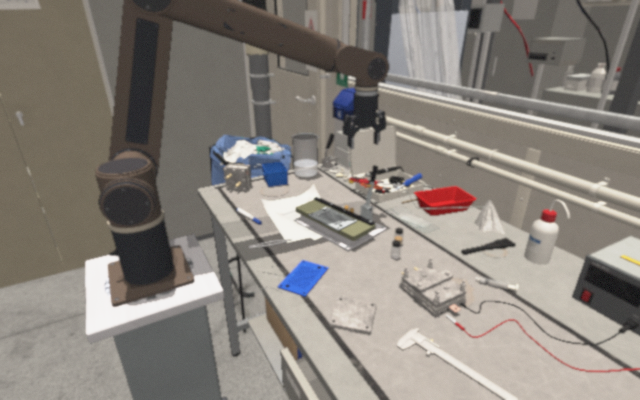

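View pics/wrist0.png

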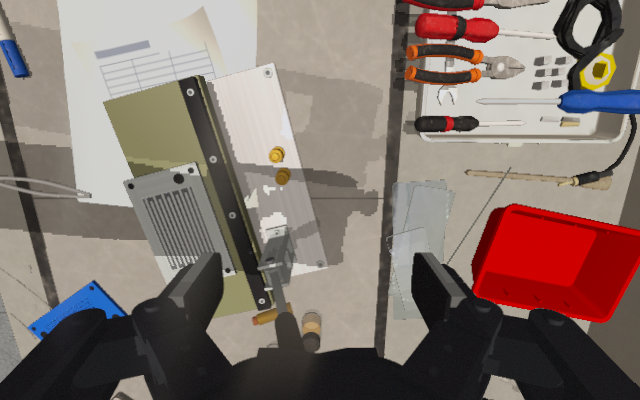

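View pics/side0.png

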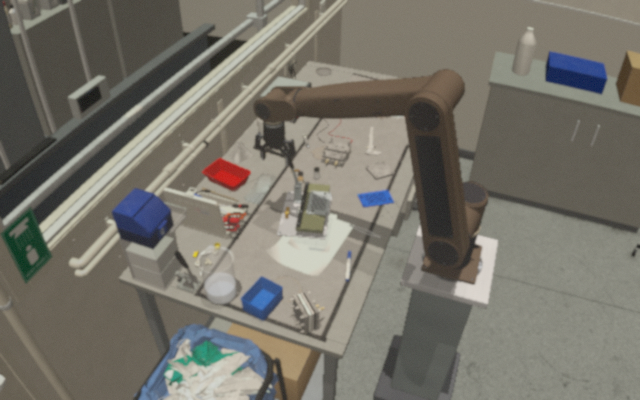

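The wrist picture shows the olive ledge (103,104)–(250,320), the black fence (190,77)–(270,310), the grey grooved plate around (180,220) and the contact arm (275,260)–(290,350). There are three plate candidates in it and the scene view:
- Grooved grey plate on the ledge, wrist (180,220). It fits the description: thin, grooved and on the ledge.
- Blue plate, wrist (75,310). It is a decoy.
- Thick plate on the bench, scene (353,315). It is not meant.

```bash
cat > det.py <<'E'
from h import *
def fitline(p): # robust line
    vx,vy,x,y=cv2.fitLine(np.float32(p),cv2.DIST_HUBER,0,.01,.01).ravel(); return np.array([x,y]),np.array([vx,vy])
def detect(im,K,D,W,seedz=0.055):
    hsv=cv2.cvtColor(im,cv2.COLOR_RGB2HSV)
    olive=cv2.inRange(hsv,(22,70,40),(38,255,200)); black=cv2.inRange(im,(0,0,0),(62,62,62))
    return hsv,olive,black
E
python3 - <<'E'
from det import *
z=np.load("wrist0.npz"); im,d,K,D,W=[z[k] for k in("im","d","K","D","W")]
hsv,ol,bk=detect(im,K,D,W)
for p in [(150,110),(180,220),(140,190),(212,160),(300,200),(232,215),(240,300),(160,250)]: print(p,im[p[1],p[0]],hsv[p[1],p[0]],bydepth([p],d,K,D,W).round(4))
n,l,s,c=cv2.connectedComponentsWithStats(bk)
for k in range(1,n):
    if s[k,4]>300: print("bk",s[k])
n,l,s,c=cv2.connectedComponentsWithStats(ol)
for k in range(1,n):
    if s[k,4]>300: print("ol",s[k])
v=im[50:360,90:350]; save("pics/crop1.png",cv2.resize(v,None,fx=1.9,fy=1.9,interpolation=cv2.INTER_CUBIC))
E
```

```text
(150, 110) [143 139 101] [ 27  75 143] [[0.5101 0.0694 0.0511]]
(180, 220) [89 88 86] [20  9 89] [[ 0.5282 -0.043   0.0552]]
(140, 190) [136 135 130] [ 25  11 136] [[ 0.4908 -0.0101  0.0559]]
(212, 160) [122 117 115] [  9  15 122] [[0.5698 0.0217 0.0605]]
(300, 200) [161 152 146] [ 12  24 161] [[ 0.653  -0.0344  0.0083]]
(232, 215) [77 74 74] [ 0 10 77] [[ 0.5855 -0.0354  0.0607]]
(240, 300) [150 145 104] [ 27  78 150] [[ 0.584  -0.1432  0.0501]]
(160, 250) [132 132 126] [ 30  12 132] [[ 0.5026 -0.0773  0.0563]]
bk [414   0  60   8 362]
bk [ 553    0   71   91 2589]
bk [418  45  55  14 483]
bk [415  69  56  14 472]
bk [179  77  30  62 714]
bk [576 114  61  71 536]
bk [414 116  32  16 451]
bk [  6 141  21  36 407]
bk [ 219  180   52  130 1829]
bk [ 19 192  22  41 462]
bk [    0   253   640   147 45564]
ol [ 103   81  102   96 5999]
ol [236 197  25  66 360]
ol [ 212  217   45  101 1571]
```

View pics/crop1.png

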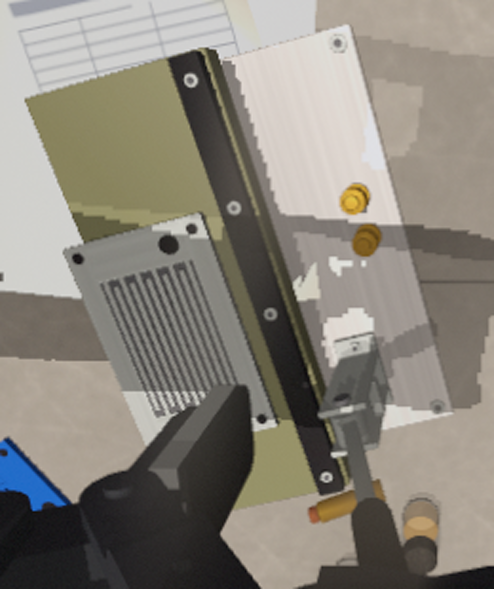

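The crop shows the grooved grey plate with crop corners at about (65,250), (203,212) and (277,424). The fence's near edge runs (170,60)→(322,492), and the ledge's far-left corner is at (26,100). This confirms it as the right plate.

```bash
python3 - <<'E'
from det import *
z=np.load("wrist0.npz"); im,d,K,D,W=[z[k] for k in("im","d","K","D","W")]
P=lambda c:np.array(c)/1.9+[90,50]-.25
fe=onz(P([(170,60),(322,492)]),.058,K,D,W); le=onz(P([(26,100),(168,60)]),.05,K,D,W)
pl=onz(P([(65,250),(203,212),(277,424)]),.055,K,D,W)
yv=fe[0]-fe[1]; L=np.linalg.norm(yv); yaw=np.arctan2(-yv[0],yv[1]); print("fence len",L,"yaw",yaw, "ledge end dir",np.arctan2(*(le[1]-le[0])[[1,0]]))
c,s=np.cos(yaw),np.sin(yaw); Rm=np.array([[c,-s],[s,c]])
mid=(fe[0]+fe[1])[:2]/2; O=mid-Rm@[.04,0]; print("origin",O, "ledge corner in stand",(le[:,:2]-O)@Rm)
p=(pl[:,:2]-O)@Rm; print("plate corners stand",p.round(4),"len",np.linalg.norm(pl[0]-pl[1]),np.linalg.norm(pl[1]-pl[2]))
a=p[1]-p[2]; print("skew",np.arctan2(-a[0],a[1]),"centre",(p[0]+p[2])/2)
print("height by depth",bydepth([(150,110),(180,205),(170,150),(300,250)],d,K,D,W)[:,2])
pv=O+Rm@[.078,-.075]; g=O+Rm@[.078+.035,-.075]; print("pivot",pv,"grip",g, proj([[*pv,.08],[*g,.182]],K,D,W))
np.savez("stand.npz",O=O,yaw=yaw)
st=ctrl.get_state(); print(R.from_quat(st["tcp_rot"]).as_matrix().round(3))
for q in [(-.07,0),(-.075,.0)]: print(q,O+Rm@q)
# second-view check: project into side camera
z=np.load("scene0.npz"); sc=[z[k] for k in("K","D","W")]
Q=[[*(O+Rm@q),.05] for q in[(-.042,.13),(.04,.13),(.04,-.13),(-.042,-.13)]]+[[*x[:2],.055] for x in pl]
i2=z["im"].copy()
for u in proj(Q,*sc): cv2.circle(i2,tuple(int(v*16) for v in u),20,(255,0,0),-1,cv2.LINE_AA,4)
save("pics/scene1.png",cv2.resize(i2[170:270,240:430],None,fx=4,fy=4))
E
```

```text
fence len 0.2522217697128313 yaw 0.251212279671932 ledge end dir 0.24345340512966723
origin [ 0.53730989 -0.0369966 ] ledge corner in stand [[-0.04232526  0.12837181]
 [ 0.03599491  0.12776412]]
plate corners stand [[-0.0514  0.0503]
 [ 0.0286  0.051 ]
 [ 0.027  -0.0775]] len 0.08001735213960863 0.12842859203851414
skew -0.01199565504169344 centre [-0.01219721 -0.01360612]
height by depth [0.05112877 0.05575971 0.05128943 0.00849179]
pivot [ 0.63150499 -0.09025338] grip [ 0.6654064  -0.08155313] [[276.06031251 272.02559078]
 [305.55911629 332.14027675]]
[[-0.     1.    -0.002]
 [ 1.     0.     0.   ]
 [ 0.    -0.002 -1.   ]]
(-0.07, 0) [ 0.46950706 -0.05439709]
(-0.075, 0.0) [ 0.46466401 -0.05563998]
```

View pics/scene1.png

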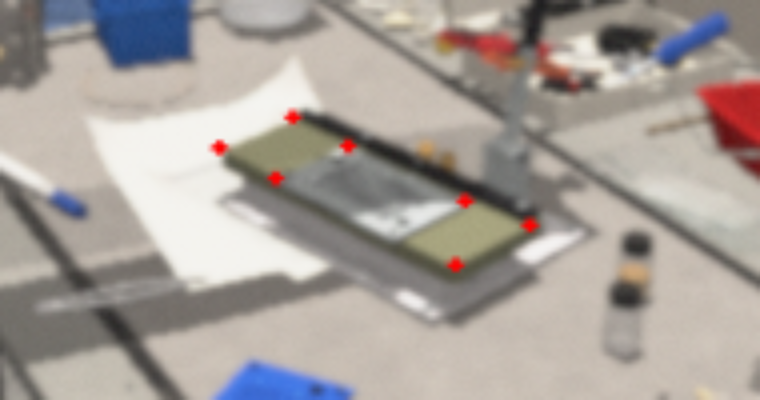

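The marks from the wrist-camera fit land on the ledge and plate corners in the scene view, so the two views agree to about 3 mm. The heights of 0.051 and 0.056 are also right. Next I shut the fingers, align with the stand and hover on the near side of the plate.

```bash
python3 -m inch '[{"slide":[-2,-8,0],"turn":-0.12,"grip":0},{"slide":[-4,-12,0],"turn":-0.25,"grip":0},{"slide":[-6,-18,0],"turn":-0.25,"grip":0},{"slide":[-7.3,-22.1,2],"turn":-0.25,"grip":0},{"slide":[-7.3,-22.1,6],"turn":-0.25,"grip":0},{"slide":[-7.3,-22.1,9],"turn":-0.25,"grip":0},{"slide":[-7.3,-22.1,10],"turn":-0.25,"grip":0},{"slide":[-7.3,-22.1,10],"turn":-0.25,"grip":0},{"slide":[-7.3,-22.1,10],"turn":-0.25,"grip":0},{"slide":[-7.3,-22.1,10],"turn":-0.25,"grip":0},{"slide":[-7.3,-22.1,10],"turn":-0.25,"grip":0}]' 40
cat > pos.py <<'E'
from h import *
z=np.load("stand.npz");O=z["O"];yaw=float(z["yaw"]);c,s=np.cos(yaw),np.sin(yaw);Rm=np.array([[c,-s],[s,c]])
def st():
    t=ctrl.get_state();M=R.from_quat(t["tcp_rot"]).as_matrix()
    print("t",round(t["time"],2),"stand xy",((t["eef_pos"][:2]-O)@Rm).round(4),"z",round(t["eef_pos"][2],4),"tool x yaw-90-stand",round(np.arctan2(M[1,0],M[0,0])-np.pi/2-yaw,4),"F stand",(t["contact_force"][:2]@Rm).round(2),round(t["contact_force"][2],2))
if __name__=="__main__": st()
E
python3 pos.py
python3 - <<'E'
from h import *
im,d,K,D,W=cam("wrist"); save("pics/w2.png",im); np.savez("w2.npz",im=im,d=d,K=K,D=D,W=W)
E
```

```text
time: 1.25
eef_pos: [0.4556, -0.0733, 0.1331]
tcp_rot: [0.613, 0.79, 0.0, 0.002]
contact_force: [-0.2, -0.2, -0.7]
opening: -0.002
finger_force: 0.0
t 1.25 stand xy [-0.0882 -0.0148] z 0.1331 tool x yaw-90-stand -0.0006 F stand [-0.25 -0.1 ] -0.73
```

View pics/w2.png

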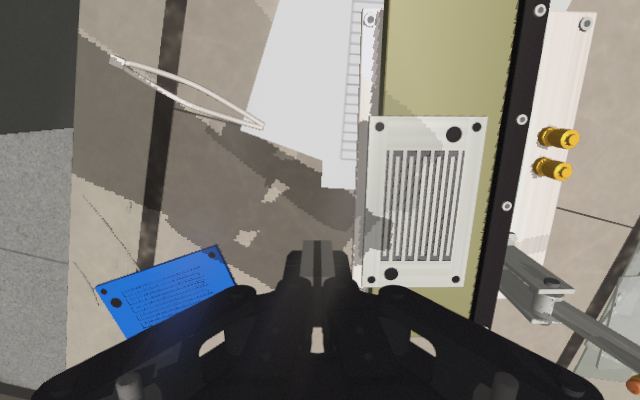

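This view shows the plate at (361..488, 116..287) in near-perfect alignment, the fence edge (523,0)–(470,325) to its right, and the shut fingertips at (317,245) clear on its left. I'll lower them and push gently to the fence.

```bash
python3 - <<'E'
from pos import *
z=np.load("w2.npz"); k=[z[q] for q in("K","D","W")]
pl=onz([(369,117),(488,116),(465,287),(361,287)],.055,*k); print(((pl[:,:2]-O)@Rm).round(4))
f=onz([(523,0),(470,325)],.058,*k); print(((f[:,:2]-O)@Rm).round(4))
E
python3 -m inch '[{"slide":[0,0,3],"turn":0,"grip":0},{"slide":[0,0,6],"turn":0,"grip":0},{"slide":[0,0,8],"turn":0,"grip":0},{"slide":[0,0,8],"turn":0,"grip":0},{"slide":[0,0,8],"turn":0,"grip":0},{"slide":[0,1,8],"turn":0,"grip":0},{"slide":[0,1.5,8],"turn":0,"grip":0},{"slide":[0,1.8,8],"turn":0,"grip":0},{"slide":[0,2.0,8],"turn":0,"grip":0},{"slide":[0,2.0,8],"turn":0,"grip":0}]'; python3 pos.py
```

```text
[[-0.0536  0.0503]
 [ 0.0268  0.0513]
 [ 0.0282 -0.0792]
 [-0.054  -0.0788]]
[[ 0.0372  0.1204]
 [ 0.0355 -0.1124]]
time: 2.3
eef_pos: [0.4738, -0.068, 0.0516]
tcp_rot: [0.613, 0.79, 0.0, 0.0]
contact_force: [0.8, -0.2, 0.3]
opening: -0.001
finger_force: 0.0
t 2.3 stand xy [-0.0692 -0.0142] z 0.0516 tool x yaw-90-stand -0.0009 F stand [ 0.75 -0.41] 0.26
```

```bash
python3 -m inch '[{"slide":[0,0.3,0],"turn":0,"grip":0},{"slide":[0,0.5,0],"turn":0,"grip":0},{"slide":[0,0.7,0],"turn":0,"grip":0},{"slide":[0,0.9,0],"turn":0,"grip":0},{"slide":[0,0.9,0],"turn":0,"grip":0},{"slide":[0,0.9,0],"turn":0,"grip":0}]' >/dev/null; python3 pos.py
python3 -m inch '[{"slide":[0,0.1,0],"turn":0,"grip":0},{"slide":[0,0.2,0],"turn":0,"grip":0},{"slide":[0,0.3,0],"turn":0,"grip":0},{"slide":[0,0.3,0],"turn":0,"grip":0}]' >/dev/null; python3 pos.py
```

```text
t 2.9 stand xy [-0.0607 -0.0141] z 0.0513 tool x yaw-90-stand -0.0012 F stand [-0.51 -0.78] -0.69
t 3.3 stand xy [-0.0579 -0.0141] z 0.0512 tool x yaw-90-stand -0.0011 F stand [-2.5  -0.03] 1.08
```

```bash
python3 -m inch '[{"slide":[0,0.1,0],"turn":0,"grip":0},{"slide":[0,0.2,0],"turn":0,"grip":0},{"slide":[0,0.3,0],"turn":0,"grip":0},{"slide":[0,0.3,0],"turn":0,"grip":0}]' >/dev/null; python3 pos.py
python3 -m inch '[{"slide":[0,0.1,0],"turn":0,"grip":0},{"slide":[0,0.2,0],"turn":0,"grip":0},{"slide":[0,0.3,0],"turn":0,"grip":0},{"slide":[0,0.3,0],"turn":0,"grip":0}]' >/dev/null; python3 pos.py
python3 -m inch '[{"slide":[0,0.1,0],"turn":0,"grip":0},{"slide":[0,0.2,0],"turn":0,"grip":0},{"slide":[0,0.3,0],"turn":0,"grip":0},{"slide":[0,0.3,0],"turn":0,"grip":0}]' >/dev/null; python3 pos.py
```

```text
t 3.7 stand xy [-0.0544 -0.0141] z 0.0512 tool x yaw-90-stand -0.0012 F stand [-1.43  0.22] 0.53
t 4.1 stand xy [-0.0514 -0.0142] z 0.0513 tool x yaw-90-stand -0.0013 F stand [-0.57 -0.79] -0.9
t 4.5 stand xy [-0.0485 -0.0141] z 0.0513 tool x yaw-90-stand -0.0012 F stand [-0.81  0.41] 0.14
```

```bash
python3 -m inch '[{"slide":[0,0.1,0],"turn":0,"grip":0},{"slide":[0,0.2,0],"turn":0,"grip":0},{"slide":[0,0.2,0],"turn":0,"grip":0}]' >/dev/null; python3 pos.py
python3 - <<'E'
from h import *
im,d,K,D,W=cam("wrist"); save("pics/w3.png",im); np.savez("w3.npz",im=im,d=d,K=K,D=D,W=W)
E
```

```text
t 4.8 stand xy [-0.0481 -0.0139] z 0.0512 tool x yaw-90-stand -0.0003 F stand [-6.51  0.15] 3.99
```

View pics/w3.png

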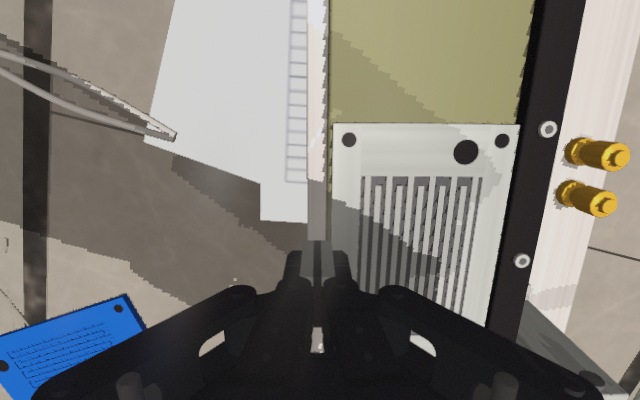

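The plate's far edge now lies on the black fence (520,124), and the force rose to 6.5 N, so it is flush. Next I measure its left edge and move round to that side.

```bash
python3 - <<'E'
from pos import *
z=np.load("w3.npz"); k=[z[q] for q in("K","D","W")]
pl=onz([(333,124),(520,124),(490,320)],.055,*k); print(((pl[:,:2]-O)@Rm).round(4))
f=onz([(545,10),(492,325)],.058,*k); print(((f[:,:2]-O)@Rm).round(4))
E
python3 -m inch '[{"slide":[0,-1,0],"turn":0,"grip":0},{"slide":[0,-1,-2],"turn":0,"grip":0},{"slide":[0,-1,-4],"turn":0,"grip":0},{"slide":[3,-1,-4],"turn":0,"grip":0},{"slide":[6,0,-4],"turn":0,"grip":0},{"slide":[9,3,-4],"turn":0,"grip":0},{"slide":[10,4.5,-4],"turn":0,"grip":0},{"slide":[10,4.5,-4],"turn":0,"grip":0},{"slide":[10,4.5,-4],"turn":0,"grip":0},{"slide":[10,4.5,-4],"turn":0,"grip":0}]' >/dev/null; python3 pos.py
```

```text
[[-0.0419  0.0508]
 [ 0.038   0.0511]
 [ 0.04   -0.0467]]
[[ 0.0388  0.0941]
 [ 0.0396 -0.0475]]
t 5.85 stand xy [-0.0021  0.0853] z 0.0912 tool x yaw-90-stand -0.0021 F stand [-0.32  0.31] -0.03
```

```bash
python3 -m inch '[{"slide":[0,0,2],"turn":0,"grip":0},{"slide":[0,0,3.9],"turn":0,"grip":0},{"slide":[0,0,3.95],"turn":0,"grip":0},{"slide":[0,0,3.95],"turn":0,"grip":0},{"slide":[-0.8,0,3.95],"turn":0,"grip":0},{"slide":[-1.4,0,3.95],"turn":0,"grip":0},{"slide":[-2,0,3.95],"turn":0,"grip":0},{"slide":[-2.5,0,3.95],"turn":0,"grip":0},{"slide":[-3,0,3.95],"turn":0,"grip":0},{"slide":[-3.5,0,3.95],"turn":0,"grip":0},{"slide":[-4,0,3.95],"turn":0,"grip":0},{"slide":[-4.5,0,3.95],"turn":0,"grip":0},{"slide":[-4.5,0,3.95],"turn":0,"grip":0}]' >/dev/null; python3 pos.py
python3 -m inch '[{"slide":[-0.5,0,0],"turn":0,"grip":0},{"slide":[-1,0,0],"turn":0,"grip":0},{"slide":[-1.5,0,0],"turn":0,"grip":0},{"slide":[-2,0,0],"turn":0,"grip":0},{"slide":[-2.5,0,0],"turn":0,"grip":0},{"slide":[-3,0,0],"turn":0,"grip":0},{"slide":[-3,0,0],"turn":0,"grip":0}]' >/dev/null; python3 pos.py
python3 - <<'E'
from h import *
im,d,K,D,W=cam("wrist"); save("pics/w4.png",im); np.savez("w4.npz",im=im,d=d,K=K,D=D,W=W)
E
```

```text
t 7.15 stand xy [-0.0015  0.0399] z 0.0518 tool x yaw-90-stand -0.0013 F stand [0.53 0.08] -0.7
t 7.85 stand xy [-0.0016  0.0097] z 0.0518 tool x yaw-90-stand -0.0016 F stand [-0.01 -0.09] 0.23
```

View pics/w4.png

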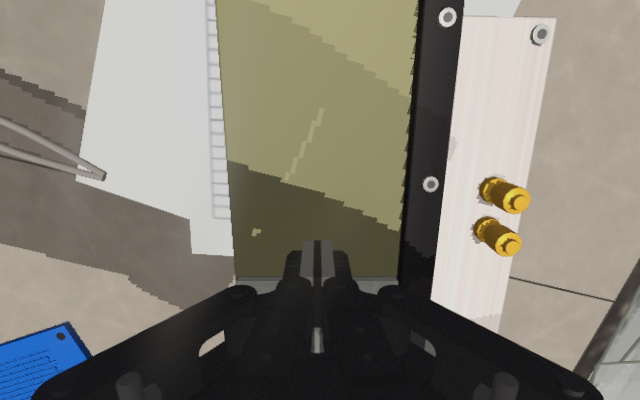

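The plate's left edge (235..398, 277) is still square to the fence and touching it. I'll push most of the remaining way, then look at the free end.

```bash
python3 - <<'E'
from pos import *
z=np.load("w4.npz"); k=[z[q] for q in("K","D","W")]
pl=onz([(236,277),(398,277)],.055,*k); print(((pl[:,:2]-O)@Rm).round(4))
E
python3 -m inch '[{"slide":[-0.5,0,0],"turn":0,"grip":0},{"slide":[-1,0,0],"turn":0,"grip":0},{"slide":[-1.5,0,0],"turn":0,"grip":0},{"slide":[-1.9,0,0],"turn":0,"grip":0},{"slide":[-2.2,0,0],"turn":0,"grip":0},{"slide":[-2.2,0,0],"turn":0,"grip":0}]' >/dev/null; python3 pos.py
```

```text
[[-0.042   0.0013]
 [ 0.0375  0.0012]]
t 8.5 stand xy [-0.0017 -0.0119] z 0.0518 tool x yaw-90-stand -0.0015 F stand [-0.87 -0.98] 0.9
```

```bash
python3 -m inch '[{"slide":[1,0,0],"turn":0,"grip":0},{"slide":[1,0,-4],"turn":0,"grip":0},{"slide":[0,-2,-8],"turn":0,"grip":0},{"slide":[-3,-4,-12],"turn":0,"grip":0},{"slide":[-6,-4,-16],"turn":0,"grip":0},{"slide":[-10,-4,-20],"turn":0,"grip":0},{"slide":[-14,-4,-20],"turn":0,"grip":0},{"slide":[-14,-4,-20],"turn":0,"grip":0},{"slide":[-14,-4,-20],"turn":0,"grip":0},{"slide":[-14,-4,-20],"turn":0,"grip":0},{"slide":[-14,-4,-20],"turn":0,"grip":0},{"slide":[-14,-4,-20],"turn":0,"grip":0}]' >/dev/null; python3 pos.py
python3 - <<'E'
from h import *
im,d,K,D,W=cam("wrist"); save("pics/w5.png",im); np.savez("w5.npz",im=im,d=d,K=K,D=D,W=W)
E
```

```text
t 9.7 stand xy [-0.0418 -0.1499] z 0.2512 tool x yaw-90-stand 0.0003 F stand [-0.33 -0.42] 0.57
```

View pics/w5.png

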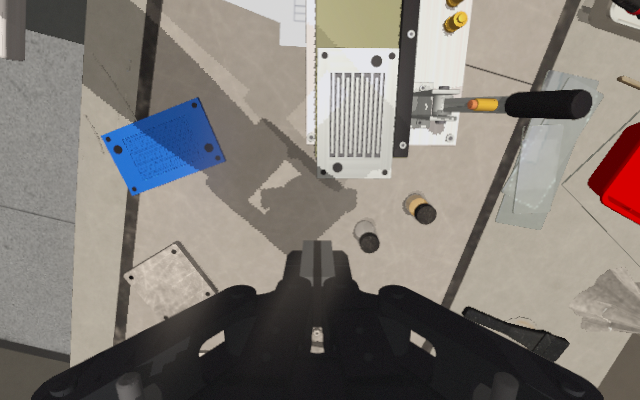

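The fence's right end is at (393..408, 157), the plate's right edge is at (318..391, 178) and already sticks out, and the contact arm runs from (437,103) to the grip at (548,104).

```bash
python3 - <<'E'
from pos import *
z=np.load("w5.npz"); im=z["im"];k=[z[q] for q in("K","D","W")]
g=cv2.cvtColor(im,cv2.COLOR_RGB2GRAY)
print("col356",g[168:190,350:362].mean(1).round()); print("fence end",g[148:168,394:398].mean(1).round())
F=lambda uv,h:((onz(uv,h,*k)[:,:2]-O)@Rm).round(4)
print("fence end",F([(393,157.5),(408,157.5)],.058),"plate",F([(318,178),(391,178)],.055),"left",F([(317,48),(399,48)],.055))
pv=O+Rm@[.078,-.075]
for q in(1.8,1.9,2.0):
    G=O+Rm@[.078-.108*np.cos(q),-.075]; print(q,proj([[*pv,.08],[*G,.08+.108*np.sin(q)]],*k).round(0), G)
d=z["d"]; print("grip by depth",bydepth([(530,104),(548,104),(570,104)],d,*k), F([(548,104)],.18))
E
```

```text
col356 [196. 198. 199. 199. 198. 197. 195. 194. 194. 196. 174. 170. 172. 172.
 172. 171. 171. 171. 171. 171. 164. 150.]
fence end [ 61.  64.  65.  66.  67.  66.  66.  65.  60. 110. 159. 170. 170. 170.
 171. 172. 171. 170. 172. 173.]
fence end [[ 0.0378 -0.1291]
 [ 0.0537 -0.129 ]] plate [[-0.0413 -0.1519]
 [ 0.0378 -0.1518]] left [[-0.0425 -0.0224]
 [ 0.0375 -0.0222]]
1.8 [[444. 104.]
 [546. 103.]] [ 0.65527261 -0.0841538 ]
1.9 [[444. 104.]
 [559. 103.]] [ 0.66532433 -0.08157419]
2.0 [[444. 104.]
 [569. 104.]] [ 0.67503814 -0.0790813 ]
grip by depth [[ 0.64546959 -0.08732291  0.18527138]
 [ 0.64821361 -0.08668446  0.19784199]
 [ 0.65175505 -0.0858237   0.21056449]] [[ 0.1076 -0.0755]]
```

```bash
python3 -m inch '[{"slide":[4,0,0],"turn":0,"grip":0},{"slide":[8,0,0],"turn":0,"grip":0},{"slide":[12,0,4],"turn":0,"grip":0},{"slide":[15.5,2,8],"turn":0,"grip":0},{"slide":[15.5,4,12],"turn":0,"grip":0},{"slide":[15.5,4,16],"turn":0,"grip":0},{"slide":[15.5,4,17],"turn":0,"grip":0},{"slide":[15.5,4,17],"turn":0,"grip":0},{"slide":[15.5,4,17],"turn":0,"grip":0},{"slide":[15.5,4,19],"turn":0,"grip":0},{"slide":[15.5,4,19.95],"turn":0,"grip":0},{"slide":[15.5,4,19.95],"turn":0,"grip":0},{"slide":[15,4,19.95],"turn":0,"grip":0},{"slide":[14.5,4,19.95],"turn":0,"grip":0},{"slide":[14,4,19.95],"turn":0,"grip":0},{"slide":[13.7,4,19.95],"turn":0,"grip":0},{"slide":[13.4,4,19.95],"turn":0,"grip":0},{"slide":[13.2,4,19.95],"turn":0,"grip":0},{"slide":[13.1,4,19.95],"turn":0,"grip":0},{"slide":[13.1,4,19.95],"turn":0,"grip":0}]' >/dev/null; python3 pos.py
```

```text
t 11.75 stand xy [-0.0012 -0.02  ] z 0.0529 tool x yaw-90-stand -0.0013 F stand [0.35 4.37] 5.34
```

```bash
python3 -m inch '[{"slide":[0.1,0,0],"turn":0,"grip":0},{"slide":[1,0,0],"turn":0,"grip":0},{"slide":[1,0,-4],"turn":0,"grip":0},{"slide":[0,-2,-8],"turn":0,"grip":0},{"slide":[-3,-4,-12],"turn":0,"grip":0},{"slide":[-6,-4,-16],"turn":0,"grip":0},{"slide":[-10,-4,-20],"turn":0,"grip":0},{"slide":[-13,-4,-20],"turn":0,"grip":0},{"slide":[-13,-4,-20],"turn":0,"grip":0},{"slide":[-13,-4,-20],"turn":0,"grip":0},{"slide":[-13,-4,-20],"turn":0,"grip":0},{"slide":[-13,-4,-20],"turn":0,"grip":0}]' >/dev/null; python3 pos.py
python3 - <<'E'
from h import *
im,d,K,D,W=cam("wrist"); save("pics/w6.png",im); np.savez("w6.npz",im=im,d=d,K=K,D=D,W=W)
E
```

```text
t 12.95 stand xy [-0.0421 -0.1487] z 0.2509 tool x yaw-90-stand 0.0002 F stand [ 0.04 -0.35] 0.02
```

View pics/w6.png

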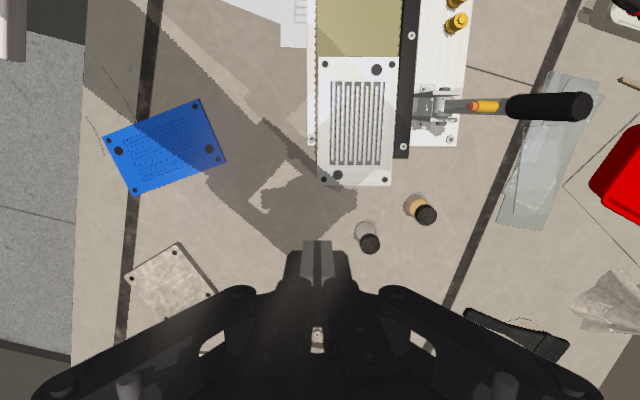

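```bash
python3 - <<'E'
from pos import *
z=np.load("w6.npz"); im=z["im"];k=[z[q] for q in("K","D","W")]
g=cv2.cvtColor(im,cv2.COLOR_RGB2GRAY).astype(int)
def edge(c0,c1,r0,r1): p=g[r0:r1,c0:c1].mean(1); return r0+np.argmax(abs(np.diff(p)))+.5
F=lambda uv,h:((onz(uv,h,*k)[:,:2]-O)@Rm).round(4)
es=[edge(c,c+6,176,195) for c in(323,350,380)]; fe=edge(396,400,148,168); print(es,fe)
print("plate",F([(318,es[0]),(390,es[2])],.055),"fence",F([(393,fe)],.058), "plate far/near sides",F([(398,60),(391,182),(317,60),(318,182)],.055))
E
python3 -m inch '[{"slide":[0,5,-1],"turn":0,"grip":0},{"slide":[0,10,-1],"turn":0,"grip":0},{"slide":[0,15,-1],"turn":0,"grip":0},{"slide":[0,21.2,-1],"turn":0,"grip":0},{"slide":[0,21.2,-1],"turn":0,"grip":0},{"slide":[0,21.2,-1],"turn":0,"grip":0},{"slide":[4,21.2,-1],"turn":0,"grip":0},{"slide":[7.3,21.2,-1],"turn":0,"grip":0},{"slide":[7.3,21.2,-1],"turn":0,"grip":0},{"slide":[7.3,21.2,2],"turn":0,"grip":0},{"slide":[7.3,21.2,5],"turn":0,"grip":0},{"slide":[7.3,21.2,7.9],"turn":0,"grip":0},{"slide":[7.3,21.2,7.9],"turn":0,"grip":0},{"slide":[7.3,21.2,7.9],"turn":0,"grip":0}]' >/dev/null; python3 pos.py
```

```text
[np.float64(181.5), np.float64(188.5), np.float64(181.5)] 158.5
plate [[-0.0418 -0.1544]
 [ 0.0364 -0.1542]] fence [[ 0.0373 -0.1287]] plate far/near sides [[ 0.0367 -0.0318]
 [ 0.0375 -0.1548]
 [-0.043  -0.032 ]
 [-0.0418 -0.1549]]
t 14.4 stand xy [ 0.1695 -0.0778] z 0.1734 tool x yaw-90-stand -0.0018 F stand [ 0.01 -0.44] 0.56
```

```bash
python3 - <<'E'
from pos import *
z=np.load("w6.npz"); im=z["im"];k=[z[q] for q in("K","D","W")]
g=cv2.cvtColor(im,cv2.COLOR_RGB2GRAY).astype(int)
for c in(330,356,375): print(c,g[180:194,c-2:c+3].mean(1).round())
print(g[152:163,396:400].mean(1).round())
F=lambda uv,h:((onz(uv,h,*k)[:,:2]-O)@Rm).round(4)
for r in(184.5,185.5,186.5): print(r,F([(350,r)],.055))
for r in(47,55,57): print(r,F([(350,r)],.055))
print(g[50:62,345:355].mean(1).round())
E
```

```text
330 [115. 114. 114. 115. 116.  97.  91.  96. 101. 107. 114. 116. 116. 117.]
356 [195. 193. 192. 191. 196. 184. 173. 171. 169. 155. 141. 145. 134. 135.]
375 [216. 214. 213. 213. 214. 208. 183. 172. 172. 173. 172. 172. 173. 172.]
[ 66.  66.  65.  64.  65.  64. 106. 158. 170. 170. 171.]
184.5 [[-0.007  -0.1577]]
185.5 [[-0.007  -0.1588]]
186.5 [[-0.0069 -0.1599]]
47 [[-0.0109 -0.0201]]
55 [[-0.0107 -0.0274]]
57 [[-0.0106 -0.0292]]
[170. 170. 170. 170. 170. 168. 159. 230. 229. 229. 230. 229.]
```

The overhang is 30 mm and the plate is flush, so I now push the contact arm over.

```bash
python3 -m inch '[{"slide":[0.2,-2,0],"turn":0,"grip":0},{"slide":[0.2,-4,0],"turn":0,"grip":0},{"slide":[0.2,-5,0],"turn":0,"grip":0},{"slide":[0.2,-6,0],"turn":0,"grip":0},{"slide":[0.2,-7,0],"turn":0,"grip":0},{"slide":[0.2,-8,0],"turn":0,"grip":0},{"slide":[0.2,-8,0],"turn":0,"grip":0}]'|grep force; python3 pos.py
python3 -m inch '[{"slide":[0,-1,0],"turn":0,"grip":0},{"slide":[0,-2,0],"turn":0,"grip":0},{"slide":[0,-3,0],"turn":0,"grip":0},{"slide":[0,-4,0],"turn":0,"grip":0},{"slide":[0,-5,0],"turn":0,"grip":0},{"slide":[0,-6,0],"turn":0,"grip":0},{"slide":[0,-7,0],"turn":0,"grip":0},{"slide":[0,-7,0],"turn":0,"grip":0}]'|grep force; python3 pos.py
```

```text
contact_force: [-0.9, -0.9, 2.9]
finger_force: 1.1
t 15.1 stand xy [ 0.0893 -0.0756] z 0.1738 tool x yaw-90-stand -0.0016 F stand [-1.12 -0.64] 2.87
contact_force: [0.1, -0.9, -0.4]
finger_force: 0.0
t 15.9 stand xy [ 0.0189 -0.0752] z 0.1732 tool x yaw-90-stand -0.0019 F stand [-0.14 -0.89] -0.43
```

```bash
python3 -m inch '[{"slide":[0,0,-3],"turn":0,"grip":0},{"slide":[0,0,-6],"turn":0,"grip":0},{"slide":[-3,-3,-8],"turn":0,"grip":0},{"slide":[-7.3,-6,-8],"turn":0,"grip":0},{"slide":[-7.3,-6,-8],"turn":0,"grip":0},{"slide":[-7.3,-6,-8],"turn":0,"grip":0},{"slide":[-7.3,-6,-8],"turn":0,"grip":0},{"slide":[-7.3,-6,-8],"turn":0,"grip":0},{"slide":[-7.3,-6,-8],"turn":0,"grip":0},{"slide":[-7.3,-6,-8],"turn":0,"grip":0},{"slide":[-7.3,-6,-8],"turn":0,"grip":0},{"slide":[-7.3,-6,-8],"turn":0,"grip":0},{"slide":[-7.3,-6,-8],"turn":0,"grip":0},{"slide":[-7.3,-6,-8],"turn":0,"grip":0}]' >/dev/null; python3 pos.py
python3 - <<'E'
from h import *
im,d,K,D,W=cam("wrist"); save("pics/w7.png",im)
k=(K,D,W); print(bydepth([(330,104),(345,104),(310,104)],d,*k))
E
```

```text
t 17.3 stand xy [-0.0398 -0.1482] z 0.2534 tool x yaw-90-stand -0.0012 F stand [ 0.17 -1.1 ] -0.04
[[ 0.52829087 -0.11546625  0.08893695]
 [ 0.54173486 -0.11200827  0.08845153]
 [ 0.51041327 -0.12004348  0.08866105]]
```

View pics/w7.png

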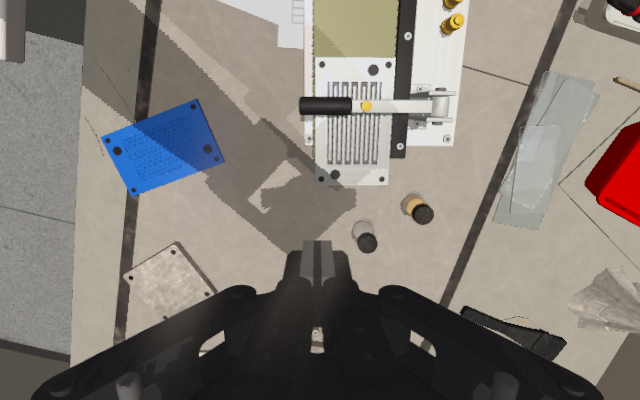

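The arm lies level, with the grip at (325,105) and its top at z 0.0885. The plate's right edge is unchanged at row 185, it is flush to the fence, and the vials have not moved.

```bash
python3 -c "
from plant import ctrl; print(ctrl.sign_off())"
```

```text
the job is handed in; nothing more can be done
None
```

The job is handed in: the plate sits flush against the fence with about 30 mm sticking out over the right-hand end, and the contact arm is down level with its probe on the plate. The last wrist view showed the vials, thick plate and blue plate unmoved; the cell, bin and half cell were out of its view but away from the arm's path.

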